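Set a stand leg to its length mark and hold its cam lever closed

TASK

Draw the stand's telescopic leg out of its channel until its little pointer lines up with the pointed rider that marks the length, with the cam lever still open. Then, holding the leg at that mark, squeeze the cam lever fully closed towards the leg's fixed lug. Finish still gripping: keep the lever squeezed shut and the leg on its mark (both spring back if let go), and leave the spool, pin tin and stamp where they stand.

Things in the scene. Friction and masses are not known exactly. Their poses are not given: they have to be found in the camera images.
- cradle: Plywood board 80 x 340 x 12 mm, fixed; origin at the centre of its underside. Its y axis runs along the board, the way the leg is drawn out (world +y, give or take the yaw); z up. An aluminium channel (32 mm wide, top 42 mm above the counter, saddle clamps 44 mm) covers y = -160 to -30 mm; the leg slides out of its +y end.
- leg: Steel tube leg with black shoe and rubber foot, slides along cradle y only (0 to 115 mm, starts fully in); a spring pulls it in, 3 N when in, 6 N when out. Origin at counter height under the middle of its fixed lug, axes as the cradle's. The lug, an upright black plate, is 24 mm (x) by 9 mm (y), top 85 mm up. The rest, lever tab aside, lies below 46 mm, y = -115 to +79 mm.
- lug_grip (a point): Point in the middle of the leg's fixed lug (9 mm thick in y, 24 mm wide in x), 70 mm above the counter, 15 mm below its top. It moves with the leg.
- lever_tab (a point): Middle of the cam lever's upright steel tab (24 mm in x, 9 mm in y, top 85 mm above the counter), 70 mm above the counter. The tab rides on the leg, on the +y side of the fixed lug: 33 mm from the lug's centre when open (42 mm over both outer faces), 21 mm when closed (30 mm over both outer faces).
- lever (a joint): Travel of the cam lever along the leg, m: 0 open (as found), 0.012 fully closed, moving towards the fixed lug (cradle -y). A spring opens it: 2.6 N open, 4.1 N closed. Fingers gripping the outer faces of lug and tab close it; as both fingers move, the leg shifts half as far unless the hand follows.
- leg_pointer (a point): Tip of the small steel pointer bar on the robot-side of the leg's shoe, in line with the middle of the fixed lug: 20 mm to the cradle's -x side of it, 32 mm above the counter. It moves with the leg.
- mark_tip (a point): Tip of the steel pointer bar of the length mark, an aluminium rider (14 x 18 mm, top 34 mm above the counter) fixed on the board's robot-side edge; axes as the cradle's. The leg is at its length when leg_pointer and mark_tip agree along cradle y (they stay 2 mm apart in x). It lies 50 to 95 mm from the leg pointer's start.
- spool_mid (a point): Centre of a loose thread spool, 27 mm across and 46 mm tall, standing beside the board; to be left alone.
- tin_mid (a point): Centre of a loose round pin tin, 66 mm across and 22 mm tall, beside the board; to be left alone.
- stamp_mid (a point): Centre of a loose rubber stamp, 26 x 50 mm and 66 mm tall, beside the board; to be left alone.
There are look-alikes about, which are no part of the job. What is meant by the part that bears mark_tip is not red, and is the smaller of those in its own colour.

How it is judged (in metres and radians):
On the way, in this order (a step that is already met when the one before it is completed fails the run):
1. the leg is held by the fingers at its mark (within 5 mm) with the lever still open (y of leg_pointer in the frame of mark_tip between -0.005 and 0.005 m and contact force between the fingers and leg above 1 N and value of joint lever below 0.005 m), for 0.2 s.
2. the lever is closed with the leg held at its mark (within 6 mm) (y of leg_pointer in the frame of mark_tip between -0.006 and 0.006 m and contact force between the fingers and leg above 1 N and value of joint lever above 0.0105 m), for 0.2 s.
At the end, for the whole second after the job is handed in: The fingers still press on the leg and its lever (more than 1 N), the lever is at least 10.5 of its 12 mm closed, the leg's pointer is within 4 mm of the mark along the cradle's y axis and the leg is still (y of leg_pointer in the frame of mark_tip between -0.004 and 0.004 m and contact force between the fingers and leg above 1 N and value of joint lever above 0.0105 m and linear speed of leg below 0.01 m/s); the arm keeps its last pose, push and grip.
It fails at once if the lever is more than 7 mm closed while the leg is more than 9 mm off its mark (value of joint lever above 0.007 m and (y of leg_pointer in the frame of mark_tip above 0.009 m or y of leg_pointer in the frame of mark_tip below -0.009 m)).
It fails at once if spool, tin or stamp moved more than 15 mm (distance of any of spool_mid, tin_mid, stamp_mid from where it was at the start of the episode above 0.015 m).
It also fails if it takes over 48 s, if anything falls off the work surface, if the arm or the gripper's body presses on something with over 40 N, if the wrist force passes 120 N, or if a joint passes its speed limit or range.

ROBOT

A 6-joint arm with a two-finger parallel gripper is mounted at the origin on the work surface; the furniture and walls round the work are solid. World frame = base frame: x ahead of the robot, y to its left, z up, the work surface at z = 0. Lengths are in mm, angles in rad, forces in N, time in s.
With the tool pointing down it reaches from about 275 to 1000 mm from the base axis. Payload 8.4 kg.
Tool frame: the origin (TCP) lies midway between the tips of the shut fingers; the grasp point (between the pads) lies 19 mm behind it; z points along the fingers, y is the direction in which the jaws open and shut (so a half turn about z gives the same grasp; the last joint's range is limited). The gripper opens to 85 mm and grips with 20 to 120 N. Pads are 22 mm wide; open, the fingers measure 114 mm over their backs; the gripper's body (76 mm by 85 mm) begins 54 mm behind the grasp point. The pads swing forward as they close: fully open they stand 13 mm farther back than shut.
Start: joints at [-1.173, 0.353, 1.633, -0, 1.155, -0.002], TCP at [243.27, -575.715, 231.281] pointing down, gripper open.
Joint ranges: [-2.63, 2.63], [-0.92, 2.1], [0.06, 2.66], [-1.3, 4.44], [0, 2.69], [-3.02, 3.02]. Speed limits (rad/s): [2.22, 2.22, 2.79, 3.14, 3.14, 3.14].

INTERFACE

Orientations are given as [roll, pitch, yaw] about the fixed x, y, z axes, in that order (R = Rz(yaw) Ry(pitch) Rx(roll)).
In Python, from cell import env, get_image gives the robot as it stands. Calls block until the motion is done:
- env.move_pose(position, orientation): joint-space move of the TCP to a pose.
- env.move_l(position, ori=None, speed=150): straight line of the TCP; ori=None keeps the orientation; speed is the mean speed in mm/s.
- env.movej(angles): joint-space move.
- env.set_gripper(opening): opening from 0.0 (shut) to 1.0 (fully open); the grip force is fixed at half the most; returns when the fingers have stopped.
- env.dwell(seconds).
- env.inverse_kinematics(position, orientation): joint angles nearest the present ones, or None.
- env.get_state(): the state.
- get_image(name): name is "side" or "top" or "wrist"; returns a dict with "pixels" (384x512x3 uint8, red, green, blue), "vertical_fov" (degrees; the focal length in pixels is half the picture's height over the tangent of half this angle, whatever the lens; pixels are square), "cx", "cy" (the principal point, pixels), "world_from_camera" (4x4, takes a point from camera to world coordinates). Camera axes: x right, y down, z forward; pixel columns grow to the right and rows downward; lengths in mm; the calibration is good to about 2 mm. The wrist camera is an equidistant fisheye: a pixel r from the principal point sees the ray r / f radians off the axis. A picture is of the moment at which its call begins. There is no depth.
A pose or a line that the arm cannot do raises env.IKError and nothing moves.
- env.hand_in(): hands the job in, once; it reports no verdict.
The state is a dict: "t": time; "qpos": joint angles; "qvel": joint speeds; "tau": joint torques, N m; "ee_pos": TCP position; "ee_rot": TCP orientation; "contact_force": force on the tool from outside, world axes, zero at the start; "moment": the same for the moment, N m; "gripper_width": opening from 0.0 (shut) to 1.0 (fully open).
Only numpy, scipy, OpenCV 4.12 (cv2) and the standard library are available. Lean on these libraries where they do the work, as an engineer would, in place of code of your own. Each camera call takes 0.05 s, during which the arm holds its last target. There are 200 camera calls.

## Working session

There is one attempt and no reset: what is moved stays moved. The work goes in short steps, each a Python script; the robot and the scene stay as the last script left them, time stands still between calls to the robot, and variables do not carry over. Pictures are saved under pics/ and viewed, about 8 in all and at most 12, crops included, and the job is handed in when it is done.

```bash
mkdir -p pics; ls; cat > h.py <<'E'
from cell import env, get_image
import numpy as np, cv2, pickle
def snap(n,f):
    g=get_image(n); cv2.imwrite(f'pics/{f}.png',g['pixels'][:,:,::-1]); pickle.dump(g,open(f'pics/{f}.pkl','wb')); return g
def px2w(g,u,v,z):
    f=192/np.tan(np.radians(g['vertical_fov']/2)); T=np.array(g['world_from_camera'])
    d=T[:3,:3]@np.array([(u-g['cx'])/f,(v-g['cy'])/f,1]); o=T[:3,3]; return o+d*(z-o[2])/d[2]
def load(f): return pickle.load(open(f'pics/{f}.pkl','rb'))
E
python3 - <<'E'
from h import *
for n in('top','side'):
    g=snap(n,n+'0'); print(n,g['vertical_fov'],g['cx'],g['cy'],np.round(g['world_from_camera'],3).tolist())
a=load('top0')['pixels'];b=load('side0')['pixels']
print(env.get_state()['t'])
E
```

```text
pics
top 55.12590989300569 255.19836583846916 193.41783868752313 [[0.001, -0.995, 0.101, 406.171], [-1.0, -0.001, 0.0, 85.814], [-0.0, -0.101, -0.995, 931.457], [0.0, 0.0, 0.0, 1.0]]
side 44.24916500605696 258.82816018396073 188.6978727872696 [[-0.931, -0.301, 0.208, 298.587], [-0.366, 0.76, -0.538, 548.839], [0.003, -0.577, -0.817, 768.012], [0.0, 0.0, 0.0, 1.0]]
0.1
```

View pics/top0.png

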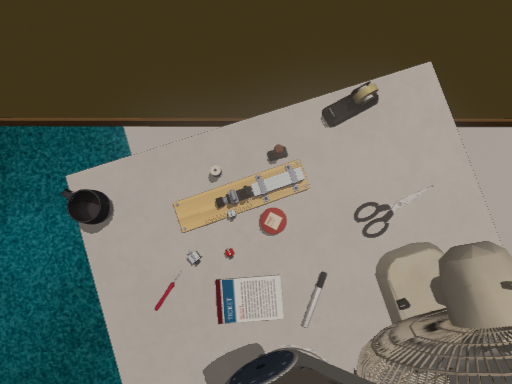

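View pics/side0.png

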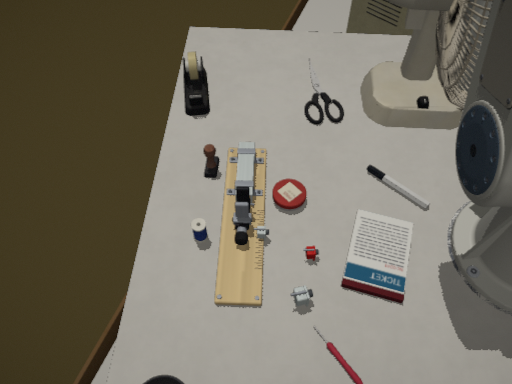

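The red rider is at side (311,253). The two silver ones are at (303,295), the larger, off the board, and at (262,232), the smaller, on the board's edge. The last fits the description, so I'll confirm it in an enlarged crop.

```bash
python3 - <<'E'
from h import *
a=load('top0')['pixels'][150:270,165:315,::-1];b=load('side0')['pixels'][130:310,200:330,::-1]
a=cv2.resize(a,None,fx=5,fy=5,interpolation=cv2.INTER_CUBIC)
cv2.imwrite('pics/ca.png',a)
b=cv2.resize(b[60:180],None,fx=5,fy=5,interpolation=cv2.INTER_CUBIC);cv2.imwrite('pics/cb.png',b)
E
```

```text
(no output)
```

View pics/ca.png

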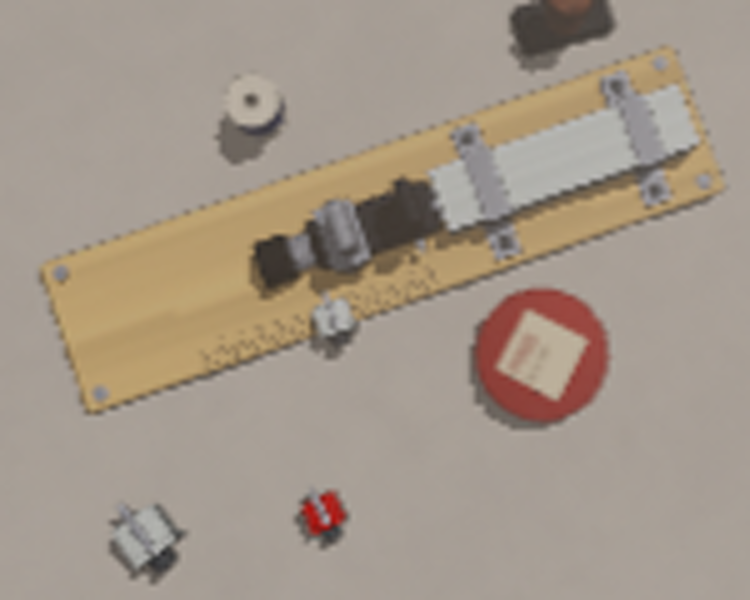

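View pics/cb.png

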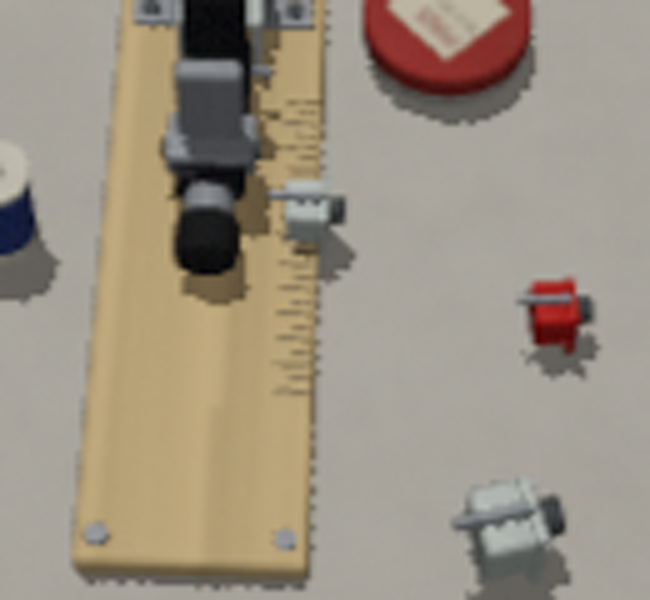

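```bash
python3 - <<'E'
from h import *
t=load('top0');s=load('side0')
T=lambda u,v,z:px2w(t,165+u/5,150+v/5,z)
S=lambda u,v,z:px2w(s,200+u/5,190+v/5,z)
c=np.array([T(45,265,12),T(92,410,12),T(722,188,12),T(672,50,12)])[:,:2]
print(c.round(1)); ctr=c.mean(0)
d=(c[0]+c[1]-c[2]-c[3])/2; w=c[0]-c[1]; print('len',np.linalg.norm(d),np.linalg.norm(w))
y=d/np.linalg.norm(d); yaw=np.arctan2(-y[0],y[1]); x=np.array([y[1],-y[0]]); print('ctr',ctr,'yaw',yaw)
yaw2=np.arctan2(w[1],w[0]);print('yaw by short side',yaw2)
L=lambda p:np.round([(p[:2]-ctr)@x,(p[:2]-ctr)@y],1)
for n,p in dict(mark_top=T(325,298,32),mark_side=S(270,195,32),legp_side=S(268,70,32),legp_top=T(422,245,32),spool=T(250,98,46),tin=T(542,355,22),stamp=T(570,0,66),
 tabtop_top=T(342,232,85),sidecorner1=S(97+480-400,62,85),sidecorner2=S(240,62,85),bcs1=S(78,562,12),bcs2=S(305,570,12)).items(): print(n,p.round(1),L(p))
E
```

```text
[[474.9 289.5]
 [402.7 264.4]
 [514.1 -50.3]
 [584.5 -26. ]]
len 333.92875916612144 76.46752472768698
ctr [494.0645528 119.3947528] yaw 0.33738411060599954
yaw by short side 0.333776721136456
mark_top [457.4 147.6  32. ] [-25.3  38.8]
mark_side [461.8 150.3  32. ] [-20.2  39.8]
legp_side [482.4 100.6  32. ] [-17.2 -13.9]
legp_top [483.5 100.2  32. ] [-16.4 -14.6]
spool [554. 184.  46.] [78.  41.1]
tin [429.9  41.1  22. ] [-86.5 -52.7]
stamp [598.3  29.2  66. ] [  68.5 -119.7]
tabtop_top [484.9 136.4  85. ] [-3.  19.1]
sidecorner1 [499.8 141.4  85. ] [12.7 18.8]
sidecorner2 [479.5 133.3  85. ] [-9.2 18. ]
bcs1 [473.4 294.8  12. ] [ 38.5 172.4]
bcs2 [401.6 269.5  12. ] [-37.5 172.3]
```

```bash
python3 - <<'E'
from h import *
t=load('top0');s=load('side0')
def ray(g,u,v):
    a=px2w(g,u,v,0);b=px2w(g,u,v,100);return a,(b-a)/np.linalg.norm(b-a)
def tri(p,q):
    a,d=ray(t,*p);b,e=ray(s,*q)
    k=np.linalg.lstsq(np.c_[d,-e],b-a,rcond=None)[0];P=a+k[0]*d;Q=b+k[1]*e
    return ((P+Q)/2).round(),np.linalg.norm(P-Q).round()
print('disc',tri((265,365),(480,150)),'button',tri((402,303),(423,102)),'post',tri((480,285),(425,40)))
def pr(g,p):
    f=192/np.tan(np.radians(g['vertical_fov']/2));M=np.linalg.inv(np.array(g['world_from_camera']));c=M@[*p,1];return (g['cx']+f*c[0]/c[2],g['cy']+f*c[1]/c[2],c[2])
for p in [(0,0,0),(0,0,300),(243,-575,231),(243,-575,400)]: print(p,np.round(pr(t,p)),np.round(pr(s,p)))
for p in [(365,70),(365,120),(470,125)]: print(px2w(s,*p,0).round())
st=env.get_state();print(st['ee_rot'],st['gripper_width'])
yaw=.335
for yw in(yaw,yaw+np.pi):
  for z in (50,180,300): print(yw,z,env.inverse_kinematics([494,121,z],[np.pi,0,yw]))
g=snap('wrist','w0')
E
```

```text
disc (array([177.,  69., 288.]), np.float64(10.0)) button (array([ 239., -254.,   59.]), np.float64(1.0)) post (array([ 278., -423.,   86.]), np.float64(13.0))
(0, 0, 0) [291. 400. 886.] [520. 252. 860.]
(0, 0, 300) [309. 486. 587.] [625. 145. 615.]
(243, -575, 231) [612. 320. 680.] [ 470.  -53. 1031.]
(243, -575, 400) [730. 349. 512.] [ 503. -142.  893.]
[ 384. -379.    0.]
[ 343. -217.   -0.]
[ 124. -288.    0.]
[-3.14035173e+00 -8.92846204e-06  3.99767465e-01] 0.9998732529968051
0.335 50 [ 2.37260723e-01  4.31185770e-01  2.01647829e+00 -4.44089210e-16
  6.93928591e-01  1.47305705e+00]
0.335 180 [ 2.37260723e-01  2.32412277e-01  1.92972427e+00 -4.44089210e-16
  9.79456107e-01  1.47305705e+00]
0.335 300 [ 2.37260723e-01  1.06263381e-01  1.79604374e+00 -4.44089210e-16
  1.23928553e+00  1.47305705e+00]
3.476592653589793 50 [ 0.23726072  0.43118577  2.01647829  0.          0.69392859 -1.6685356 ]
3.476592653589793 180 [ 0.23726072  0.23241228  1.92972427  0.          0.97945611 -1.6685356 ]
3.476592653589793 300 [ 0.23726072  0.10626338  1.79604374  0.          1.23928553 -1.6685356 ]
```

View pics/w0.png

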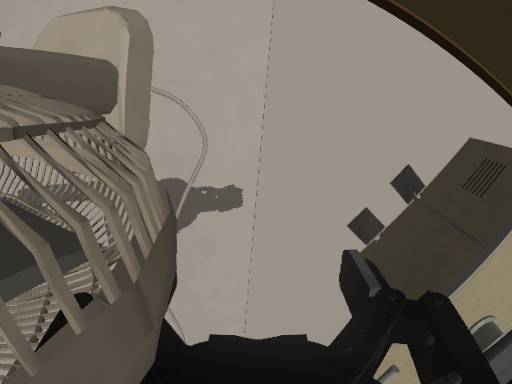

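```bash
python3 - <<'E'
from h import *
a=load('top0')['pixels'][230:384,352:512,::-1];b=load('side0')['pixels'][0:300,362:512,::-1]
im=np.zeros((600,780,3),np.uint8)
im[:462,:480]=cv2.resize(a,None,fx=3,fy=3,interpolation=cv2.INTER_CUBIC); im[:,480:]=cv2.resize(b,None,fx=2,fy=2,interpolation=cv2.INTER_CUBIC)
cv2.imwrite('pics/fan.png',im)
from scipy.optimize import least_squares
S=[]
for r in (350,500,700):
  for z in (50,250,450):
    q=env.inverse_kinematics([r,0,z],[np.pi,0,0])
    if q is not None:S.append((r,z,*q))
S=np.array(S);print(S.round(3))
def res(p):
    r0,h,L1,L2=p;a=S[:,3];b=a+S[:,4]; return np.r_[r0+L1*np.sin(a)+L2*np.sin(b)-S[:,0],h+L1*np.cos(a)+L2*np.cos(b)-S[:,1]]
o=least_squares(res,[0,50,400,400]);print(o.x,o.cost)
w=load('w0');print(w['vertical_fov'],w['cx'],w['cy'],np.round(w['world_from_camera'],3).tolist())
E
```

```text
[[ 3.500e+02  5.000e+01 -4.000e-03  2.510e-01  2.340e+00 -0.000e+00
   5.510e-01  1.567e+00]
 [ 3.500e+02  2.500e+02 -4.000e-03 -1.260e-01  2.140e+00 -0.000e+00
   1.127e+00  1.567e+00]
 [ 3.500e+02  4.500e+02 -4.000e-03 -2.580e-01  1.813e+00 -0.000e+00
   1.587e+00  1.567e+00]
 [ 5.000e+02  5.000e+01 -3.000e-03  4.210e-01  2.035e+00 -0.000e+00
   6.850e-01  1.568e+00]
 [ 5.000e+02  2.500e+02 -3.000e-03  1.380e-01  1.874e+00 -0.000e+00
   1.130e+00  1.568e+00]
 [ 5.000e+02  4.500e+02 -3.000e-03  1.300e-02  1.580e+00 -0.000e+00
   1.549e+00  1.568e+00]
 [ 7.000e+02  5.000e+01 -2.000e-03  6.570e-01  1.578e+00 -0.000e+00
   9.060e-01  1.569e+00]
 [ 7.000e+02  2.500e+02 -2.000e-03  4.550e-01  1.438e+00 -0.000e+00
   1.249e+00  1.569e+00]
 [ 7.000e+02  4.500e+02 -2.000e-03  3.660e-01  1.151e+00 -0.000e+00
   1.625e+00  1.569e+00]]
[-12.9863413  -69.94028225 536.31508552 491.46934551] 1635.8203672712716
65.70646984690485 257.62988178833314 197.4553997011661 [[0.39, -0.877, -0.281, 314.639], [-0.921, -0.372, -0.117, -545.795], [-0.002, 0.304, -0.953, 372.724], [0.0, 0.0, 0.0, 1.0]]
```

View pics/fan.png

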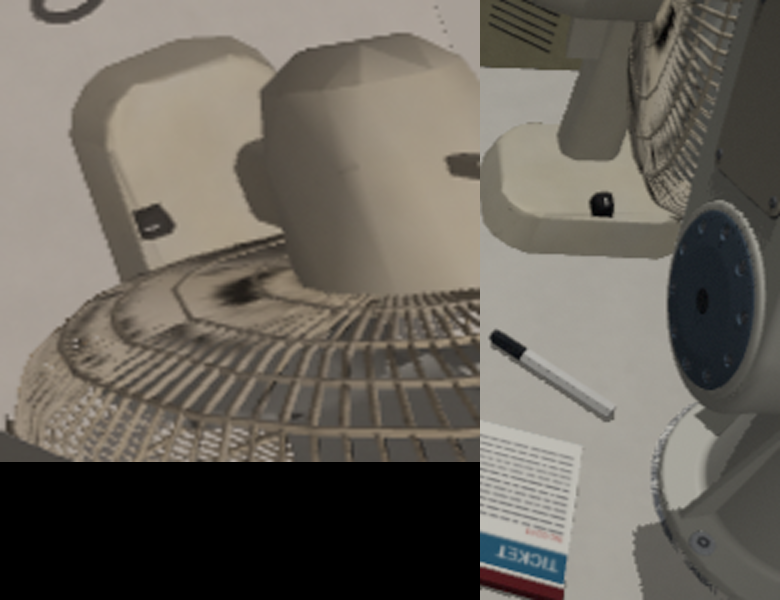

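The crop shows a desk fan standing between the start pose and the board: base at about (250,-300), guard facing the robot. The blue disc is the robot's own shoulder. I'll fold the arm up high, swing round, then come down over the leg.

```bash
python3 - <<'E'
from h import *
def p(n): s=env.get_state(); print(n,round(s['t'],2),np.round(s['ee_pos'],1),np.round(s['contact_force'],1),round(s['gripper_width'],3))
env.movej([-1.173,-0.3,0.7,0,1.155,-0.002]); p('up')
env.movej([0.237,-0.3,0.7,0,1.155,1.473]); p('turned')
env.set_gripper(60/85)
env.move_pose([494,121,300],[np.pi,0,0.335]); p('hi')
env.move_l([494,121,170]); p('hover')
g=snap('wrist','w1'); print(g['vertical_fov'],g['cx'],g['cy'])
snap('side','s1')
E
```

```text
up 3.79 [ 165.  -388.7 1273.9] [0.5 0.  0.7] 1.004
turned 5.68 [ 409.1   99.8 1274.6] [ 0.6 -0.1 -0.3] 0.995
hi 9.42 [494.4 121.1 300.5] [ 0.7 -0.3  0.2] 0.706
hover 10.43 [494.6 121.1 170.7] [-0.1 -0.8  0.7] 0.702
65.70646984690485 257.62988178833314 197.4553997011661
```

View pics/w1.png

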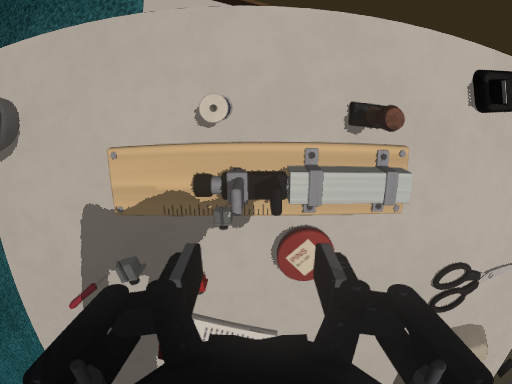

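The hover view shows the board, with the leg at (200-285,185), the small rider on the board edge at (223,215), and a clear way down. Next, one enlarged crop to measure from.

```bash
python3 - <<'E'
from h import *
a=load('w1')['pixels'][158:242,188:300,::-1]
cv2.imwrite('pics/cw.png',cv2.resize(a,None,fx=7,fy=7,interpolation=cv2.INTER_CUBIC))
E
```

```text
(no output)
```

View pics/cw.png

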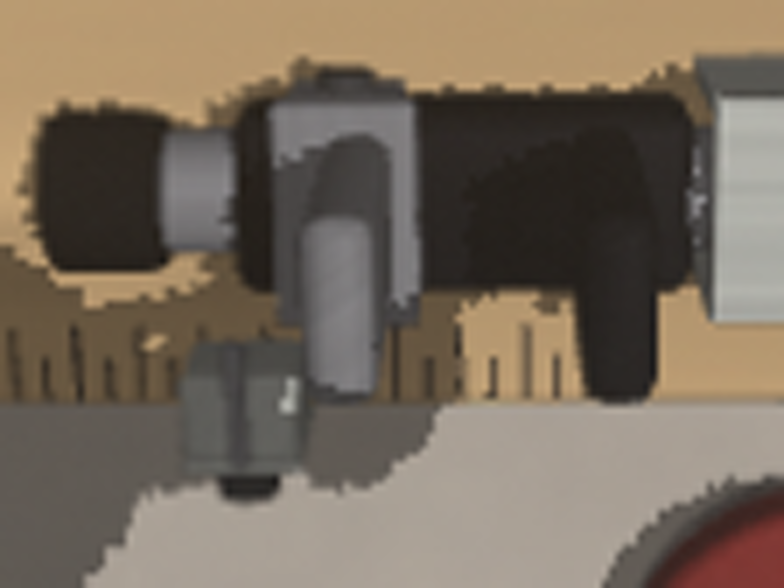

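```bash
cat >> h.py <<'E'
def fish(g,u,v,z):
    f=192/np.tan(np.radians(g['vertical_fov']/2)); T=np.array(g['world_from_camera'])
    a,b=u-g['cx'],v-g['cy']; r=np.hypot(a,b); th=r/f; s=np.sin(th)/max(r,1e-9)
    d=T[:3,:3]@np.array([a*s,b*s,np.cos(th)]); o=T[:3,3]; return o+d*(z-o[2])/d[2]
YAW=.335; Y=np.array([-np.sin(YAW),np.cos(YAW)]); X=np.array([np.cos(YAW),np.sin(YAW)])
def loc(p,c=(494.06,119.39)): d=np.asarray(p)[:2]-c; return np.round([d@X,d@Y],1)
E
python3 - <<'E'
from h import *
g=load('w1'); W=lambda u,v,z:fish(g,188+u/7,158+v/7,z)
for n,p in dict(mark=W(236,340,33),mark2=W(238,460,33),tab=W(340,305,85),lug=W(620,310,85),chan_end=W(713,200,42),leg_edge_hi=W(550,95,46),leg_edge_lo=W(550,290,46)).items(): print(n,p.round(1),loc(p))
for n,(u,v) in dict(c1=(110,150),c2=(115,215),c3=(406,215),c4=(408,147)).items(): p=fish(g,u,v,12);print(n,p.round(1),loc(p))
p=fish(g,214,106,46);print('spool',p.round(),loc(p)); p=fish(g,391,118,66);print('stamp',p.round(),loc(p))
E
```

```text
mark [462.6 147.6  33. ] [-20.4  37. ]
mark2 [444.9 141.9  33. ] [-39.   37.5]
tab [490.3 137.2  85. ] [ 2.3 18. ]
lug [500.4 106.4  85. ] [  1.7 -14.4]
chan_end [506.6  92.4  42. ] [  3.  -29.6]
leg_edge_hi [513.8 118.6  46. ] [18.4 -7.2]
leg_edge_lo [488.4 109.5  46. ] [-8.6 -7.5]
c1 [475.5 287.2  12. ] [ 37.6 164.6]
c2 [401.5 266.   12. ] [-39.3 168.9]
c3 [514.6 -58.7  12. ] [ -39.1 -175. ]
c4 [587.7 -23.6  12. ] [  41.4 -165.8]
spool [555. 183.  46.] [78.7 39.9]
stamp [601.  34.  66.] [  73.  -116.1]
```

```bash
cat >> h.py <<'E'
def at(y,z,x=2.0): q=np.array([494.06,119.39])+x*X+y*Y; return [q[0],q[1],z]
def p(n):
    s=env.get_state(); f=s['contact_force']; print(n,round(s['t'],2),'loc',loc(s['ee_pos']),'z',round(s['ee_pos'][2],1),'F x,y,z',np.round([f[:2]@X,f[:2]@Y,f[2]],1),'w',round(s['gripper_width']*85,1)); return s
E
python3 - <<'E'
from h import *
env.move_l(at(2.1,90)); p('a')
env.move_l(at(2.1,50),speed=60); p('down')
env.set_gripper(48/85); p('48')
env.move_l(at(2.1+20,50),speed=50); p('drag20')
env.move_l(at(2.1+53,50),speed=50); p('drag')
snap('wrist','w2'); snap('side','s2')
a=load('w2')['pixels'][150:260,180:330,::-1]; b=load('s2')['pixels'][190:310,200:350,::-1]
cv2.imwrite('pics/d.png',np.vstack([cv2.resize(a,(600,440),interpolation=cv2.INTER_CUBIC)[:300],cv2.resize(b,(600,480),interpolation=cv2.INTER_CUBIC)[:300]]))
E
```

```text
a 11.22 loc [2.5 2. ] z 90.6 F x,y,z [ 0.4 -0.8 -0.3] w 59.7
down 12.03 loc [2.1 2.1] z 50.0 F x,y,z [0.5 0.2 0.6] w 59.8
48 12.31 loc [2.2 2.1] z 50.3 F x,y,z [-0.2  0.4  0.3] w 47.9
drag20 12.86 loc [ 2.1 22.4] z 50.1 F x,y,z [-0.  -2.9  2.1] w 48.0
drag 13.67 loc [ 1.9 55. ] z 50.0 F x,y,z [-0.3 -3.6  2.3] w 48.1
```

View pics/d.png

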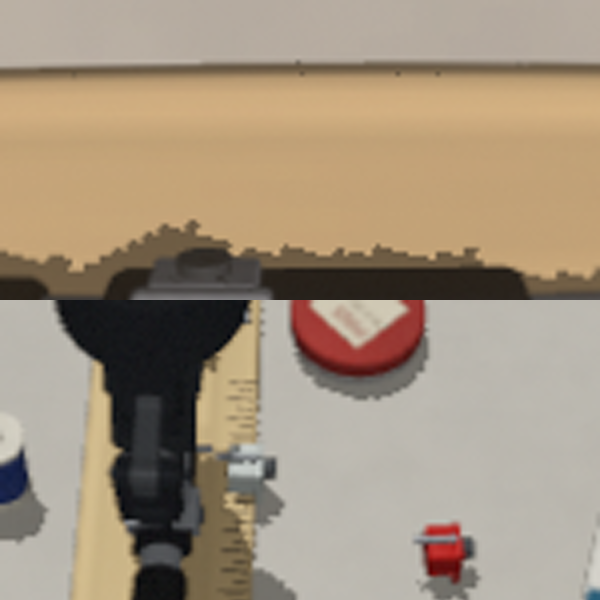

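```bash
python3 - <<'E'
from h import *
b=load('s2')['pixels'][212:242,236:276,::-1]; t=load('w2')['pixels'][205:280,200:300,::-1]
cv2.imwrite('pics/e.png',np.hstack([cv2.resize(b,(400,300),interpolation=cv2.INTER_CUBIC),cv2.resize(t,(400,300),interpolation=cv2.INTER_CUBIC)]))
E
```

```text
(no output)
```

View pics/e.png

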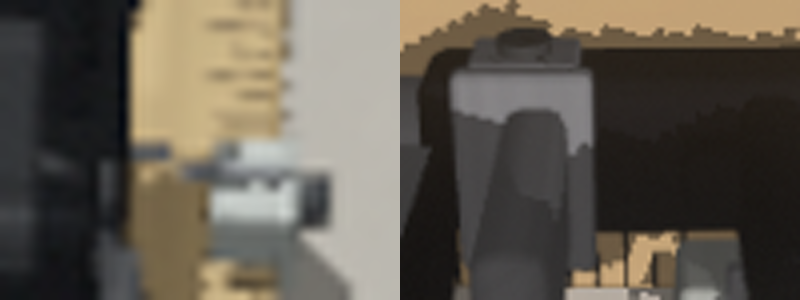

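```bash
python3 - <<'E'
from h import *
g=load('s2'); S=lambda u,v:loc(px2w(g,236+u/10-.5,212+v/10-.5,32))
for u,v in [(135,151),(150,152),(168,153),(184,168),(205,171),(250,174)]: print((u,v),S(u,v))
E
```

```text
(135, 151) [-11.1  35.2]
(150, 152) [-13.8  35.2]
(168, 153) [-17.1  35.3]
(184, 168) [-20.1  38.3]
(205, 171) [-23.9  38.8]
(250, 174) [-32.   39.1]
```

```bash
python3 - <<'E'
from h import *
C=lambda w:34.25+w/2
env.move_l(at(C(48),50),speed=30); env.dwell(0.5); p('mark'); snap('side','s3')
for w in (45,42,40,38,36,34,32,30):
    env.move_l(at(C(w)+.3,50),speed=30); env.set_gripper(w/85); p(w)
env.set_gripper(0.2); env.move_l(at(C(30),50),speed=20); env.dwell(.4); p('shut')
snap('side','s4')
cs=[cv2.resize(load(n)['pixels'][212:242,236:276,::-1],(400,300),interpolation=cv2.INTER_CUBIC) for n in('s3','s4')]
cv2.imwrite('pics/f.png',np.hstack(cs))
E
```

```text
mark 14.53 loc [ 1.9 58.2] z 50.0 F x,y,z [-1.4 -4.3  2.5] w 48.3
45 15.04 loc [ 2.1 57. ] z 50.0 F x,y,z [-0.1 -5.7  3.4] w 45.1
42 15.51 loc [ 2.2 55.5] z 50.1 F x,y,z [-0.4 -4.2  3. ] w 41.8
40 15.97 loc [ 2.2 54.5] z 50.2 F x,y,z [-0.8 -4.3  4.7] w 39.9
38 16.44 loc [ 2.3 53.5] z 50.3 F x,y,z [-0.9 -3.6  6.9] w 38.2
36 16.91 loc [ 2.3 52.5] z 50.3 F x,y,z [ 0.2 -5.7  6.7] w 36.0
34 17.38 loc [ 2.3 51.5] z 50.4 F x,y,z [-1.8 -5.   8.1] w 34.5
32 17.84 loc [ 2.4 50.5] z 50.4 F x,y,z [-1.6 -5.6  7.9] w 32.2
30 18.31 loc [ 2.4 49.5] z 50.5 F x,y,z [-1.6 -5.3  8. ] w 30.1
shut 19.18 loc [ 2.4 49.4] z 50.7 F x,y,z [-1.7 -4.6 12.6] w 27.9
```

View pics/f.png

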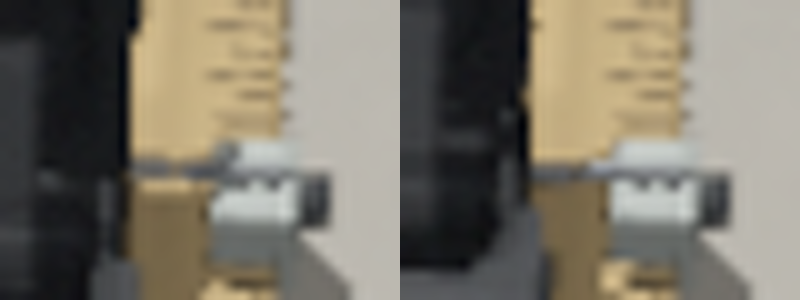

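```bash
python3 - <<'E'
from h import *
env.move_l(at(48.3,50.5,2.3),speed=15); env.dwell(.5); p('shut')
snap('side','s5')
b=load('s5')['pixels'][:,:,::-1]
cs=[cv2.resize(b[212:242,236:276],(400,300),interpolation=cv2.INTER_CUBIC),cv2.resize(b[170:260,190:310],(400,300),interpolation=cv2.INTER_CUBIC)]
cv2.imwrite('pics/g.png',np.hstack(cs))
E
```

```text
shut 19.98 loc [ 2.4 48.4] z 50.8 F x,y,z [-1.4 -4.9  6.7] w 27.6
```

View pics/g.png

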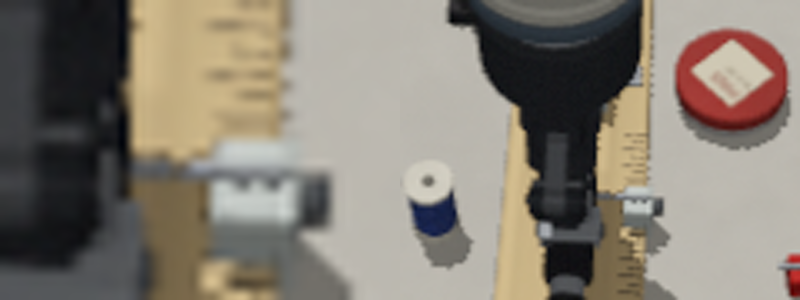

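```bash
python3 - <<'E'
from h import *
env.hand_in(); p('end')
E
```

```text
the job is handed in; nothing more can be done
the job is handed in; nothing more can be done
```

I drew the leg out about 53 mm to the small silver rider on the board's edge. I held it there for 0.5 s with the lever open, then squeezed the lever shut while moving the hand to keep the leg on the mark. I handed the job in still gripping, at about 20 s of the 48 s allowed; no verdict was given.

- **Leg on its mark:** the last side picture shows the leg pointer and the rider's pointer in one line, within about 1 mm. Just after closing, the leg was about 1 mm past the mark, so I moved the hand back by that much.
- **Lever closed:** the fingers stopped at 27.6 mm against a command of 17 mm, so I take it the lever is on its stop. That is about 2 mm less than the stated 30 mm over the outer faces, which disagrees; I put it down to the pads giving or the width scale. I had no direct reading of the lever's travel.
- **Spool, tin and stamp:** the spool and tin stand undisturbed in the last picture. The stamp was not in that crop, but the gripper never went near it.
- **Forces:** the wrist read under about 15 N at every check, against the 120 N limit.

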